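Set the desk alarm clock an hour later

TASK

Put the alarm of the desk clock one hour later: with closed fingertips lightly tap the orange alarm key, then the plus key, then the wide snooze bar in the middle to save, pressing each until it clearly gives and letting it spring back up before the next. Do not press the minus key or the blue light key, and do not lift, tip or shove the clock. Leave the mug, spray bottle, mouse and tea box where they are.

Things in the scene. Friction and masses are not known exactly. Their poses are not given: they have to be found in the camera images.
- clock: white alarm clock, loose on rubber feet, 0.5 to 0.8 kg, 80 mm deep (x), 230 wide (y), casing 88 high; origin under its centre; display faces -x, roughly to the robot. A row of five spring keys along y on top; facing the display, left (+y) to right: orange alarm, grey minus, wide pale snooze bar, grey plus, blue light. Centres 38 mm apart, 57 beside the bar
- alarm_key_top (a point): top centre of the alarm key: a round orange cap 24 mm across, on the clock's top, the far left end (+y) of the row; it stands 10 mm above the casing and sits at (0, 0.095, 0.098) m in the clock's frame when up. The point moves down with the key
- minus_key_top (a point): top centre of the minus key: a round grey cap 24 mm across with a white bar on it, on the clock's top, second from the left; it stands 10 mm above the casing and sits at (0, 0.057, 0.098) m in the clock's frame when up. The point moves down with the key
- snooze_bar_top (a point): top centre of the snooze bar: a pale grey bar 64 mm wide along the clock's y and 26 mm deep, on the clock's top, in the middle of the row; it stands 10 mm above the casing and sits at (0, 0, 0.098) m in the clock's frame when up. The point moves down with the key
- plus_key_top (a point): top centre of the plus key: a round grey cap 24 mm across with a white cross on it, on the clock's top, second from the right; it stands 10 mm above the casing and sits at (0, -0.057, 0.098) m in the clock's frame when up. The point moves down with the key
- light_key_top (a point): top centre of the light key: a round blue cap 24 mm across, on the clock's top, the far right end (-y) of the row; it stands 10 mm above the casing and sits at (0, -0.095, 0.098) m in the clock's frame when up. The point moves down with the key
- alarm_key (a joint): alarm key travel: 0 = up, 0.007 m = fully down. A spring key that returns by itself: it starts to move at 1 N, is half down at 4.5 N and meets a hard stop at 8 N, so press slowly
- minus_key (a joint): minus key travel: 0 = up, 0.007 m = fully down. A spring key that returns by itself: it starts to move at 1 N, is half down at 4.5 N and meets a hard stop at 8 N, so press slowly
- snooze_bar (a joint): snooze bar travel: 0 = up, 0.007 m = fully down. A spring key that returns by itself: it starts to move at 1 N, is half down at 4.5 N and meets a hard stop at 8 N, so press slowly
- plus_key (a joint): plus key travel: 0 = up, 0.007 m = fully down. A spring key that returns by itself: it starts to move at 1 N, is half down at 4.5 N and meets a hard stop at 8 N, so press slowly
- light_key (a joint): light key travel: 0 = up, 0.007 m = fully down. A spring key that returns by itself: it starts to move at 1 N, is half down at 4.5 N and meets a hard stop at 8 N, so press slowly
- mug: loose blue-grey mug to one side of the clock, 78 mm across plus a handle on its +y side, 85 mm high; origin under its centre; leave alone
- spray: loose small clear spray bottle with a blue label and white pump head, on the other side of the clock, 43 mm across, 138 mm high; origin under its centre; leave alone
- mouse: loose grey computer mouse in front of the display, 104 x 60 mm, 31 mm high; origin under its centre; leave alone
- tea_box: loose white and red carton behind the clock, 60 x 95 mm, 42 mm high; origin under its centre; leave alone
Not all that is in view belongs to the job. Of the things that look like the clock, the largest one is meant.

How it is judged:
By the outcome, as a careful person would: the job done as asked, in the order asked, and still so for the second after the job is handed in, with the robot touching nothing.
It also fails if it takes over 43 s, if anything falls off the work surface, if the arm or the gripper's body presses on something with over 40 N, if the wrist force passes 120 N, or if a joint passes its speed limit or range.

ROBOT

A 6-joint arm with a two-finger parallel gripper is mounted at the origin on the work surface. World frame = base frame: x ahead of the robot, y to its left, z up, the work surface at z = 0. Lengths are in m, angles in rad, forces in N, time in s.
With the tool pointing down it reaches from about 0.425 to 0.95 m from the base axis. Payload 3.5 kg.
Tool frame: the origin (TCP) lies at the very end of the fingers, on their centre line; the grasp point (between the pads) lies 19 mm behind it; z points along the fingers, y is the line along which they close (so a half turn about z gives the same grasp; the last joint's range is limited). The gripper opens to 85 mm and grips with 20 to 120 N. Pads are 22 mm wide; open, the fingers measure 114 mm over their backs; the gripper's body (76 mm by 85 mm) begins 54 mm behind the grasp point. The pads swing forward as they close: fully open they stand 13 mm farther back than shut.
Start: joints at [-1.354, 0.286, 1.577, -0, 1.279, -0.15], TCP at [0.242, -0.63, 0.231] pointing down, gripper open.
Joint ranges: [-2.77, 2.77], [-0.9, 2.22], [0.21, 2.48], [-1.53, 4.67], [0.24, 2.81], [-2.84, 2.84]. Speed limits (rad/s): [2.79, 2.79, 3.14, 3.14, 3.14, 3.14].

INTERFACE

Orientations are given as a unit quaternion [x, y, z, w].
In Python, from plant import ctrl, optics, sign_off gives the robot as it stands.
- The arm moves only by the shell command python3 -m creep 'ROWS' [FORCE]. ROWS is JSON, a list of rows, each an object of numbers: "x", "y", "z": the shift along the tool's x, y, z in mm; "rx", "ry", "rz": the turn, a rotation vector about the tool's x, y, z in degrees; "grip": the opening, from 0 (shut) to 1 (fully open). In form: [{"x": .., "y": .., "z": .., "rx": .., "ry": .., "rz": .., "grip": ..}, ...]. A call has exactly 10 rows; each row shifts and turns the commanded pose from where the row before left it, along the tool's axes as they then stand; what a row does not reach is not made up. A row lasts 1/12 s, in which the tool goes at most 41.7 mm and 7.16 degrees, less where a joint would pass 70% of its speed; a pose out of reach is approached as far as the arm can. A call with a gripper value outside its range is refused whole. The fingers move at their own pace and stop on an object; FORCE is the grip in N (left out, the last holds). Time passes only in rows, so rows that do not move let the fingers close, or fill a call up. It gives the time, the measured TCP pose, the force, the opening and the grip force at its end, in the units of the state.
- ctrl.get_state(): the state, without advancing time (a new reading comes with each control period).
- optics.read_camera(name): name is "scene" or "top" or "wrist"; returns a dict with "color" (480x640x3 uint8, blue, green, red), "K" (3x3 intrinsics, pixels), "D" ([k1, k2, p1, p2, k3] as OpenCV has them; the pictures are not rectified), "R" (3x3) and "t" (3): a world point X has camera coordinates R X + t. Camera axes: x right, y down, z forward; pixel columns grow to the right and rows downward; lengths in m; the calibration is good to about 2 mm. A picture is of the moment at which its call begins. There is no depth.
- sign_off(): hands the job in; it is judged then, once.
The state is a dict: "time": time; "qpos": joint angles; "dq": joint speeds; "joint_efforts": joint torques, N m; "eef_pos": TCP position; "tcp_rot": TCP orientation; "contact_force": force on the tool from outside, world axes, zero at the start; "wrist_torque": the same for the moment, N m; "opening": opening from 0.0 (shut) to 1.0 (fully open); "finger_force": force on a finger pad.
Only numpy, scipy, OpenCV 4.12 (cv2) and the standard library are available. Lean on these libraries where they do the work, as an engineer would, in place of code of your own. Each camera call takes 0.05 s, during which the arm holds its last target. There are 200 camera calls.

## Working session

There is one attempt and no reset: what is moved stays moved. The work goes in short steps, Python scripts to look and compute and a shell command to move; the robot and the scene stay as the last step left them, time stands still between calls to the robot, and variables do not carry over. Pictures are saved under pics/ and viewed, at most 10 in all, crops included, and the job is handed in when it is done.

```bash
ls; mkdir -p pics; python3 - <<'E'
from plant import ctrl, optics
import cv2
s=ctrl.get_state();print(s)
for n in("scene","top"):
    c=optics.read_camera(n);cv2.imwrite(f"pics/{n}0.png",c["color"]);print(n,c["K"],c["D"],c["R"],c["t"])
E
```

```text
pics
{'time': 0.0, 'qpos': array([-1.35399260e+00,  2.87179058e-01,  1.57816464e+00,  3.06961973e-06,
        1.27859528e+00, -1.50031413e-01]), 'dq': array([-5.42143227e-05,  3.51139771e-05,  2.00332860e-03, -1.08757272e-03,
        1.27055922e-03, -9.39320790e-04]), 'joint_efforts': array([-2.64784605e-03, -4.05988955e+01, -2.92624587e+01, -1.49307903e-04,
        5.97329563e-03, -2.83448998e-06]), 'eef_pos': array([ 0.2419645 , -0.62944459,  0.22994494]), 'tcp_rot': array([ 9.83225507e-01,  1.82390315e-01, -3.76917166e-05, -1.17255832e-03]), 'contact_force': array([-0.0383861 ,  0.05330145,  0.04088812]), 'wrist_torque': array([ 0.00323228,  0.03530378, -0.02564235]), 'finger_force': 0.0, 'opening': 1.0003652828760767}
scene [[517.93725071   0.         330.50364747]
 [  0.         517.93725071 227.37815701]
 [  0.           0.           1.        ]] [-0.07785395  0.          0.          0.          0.        ] [[ 0.47874983  0.87794721 -0.00270161]
 [ 0.69399659 -0.38032165 -0.61132984]
 [-0.53774281  0.29079915 -0.7913713 ]] [-0.30806222 -0.29130897  1.34836121]
top [[462.05341094   0.         331.56659139]
 [  0.         462.05341094 234.19063805]
 [  0.           0.           1.        ]] [-0.10901417  0.          0.          0.          0.        ] [[ 0.00908277 -0.999942    0.00578839]
 [-0.98920503 -0.0098316  -0.14620787]
 [ 0.1462563  -0.00439793 -0.98923695]] [0.07205637 0.54904757 1.00358406]
```

View pics/scene0.png

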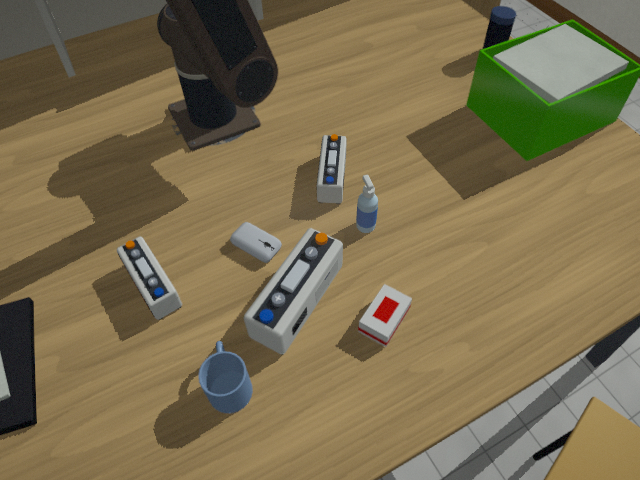

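View pics/top0.png

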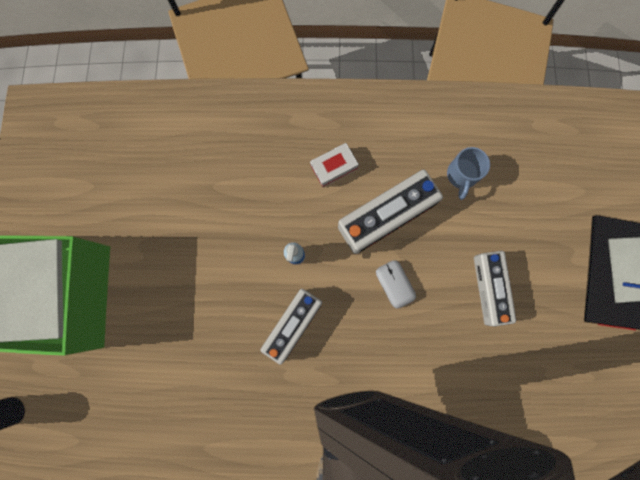

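The full-size clock has its orange key at scene pixel (322,239) and top pixel (355,231). Its blue key is at scene (266,316) and top (428,186). The two similar clocks are smaller decoys.

```bash
cat >h.py <<'E'
import cv2, numpy as np
from plant import ctrl, optics
from scipy.spatial.transform import Rotation as Ro
def blob(c,col,near,r=18):
    h=cv2.cvtColor(c["color"],cv2.COLOR_BGR2HSV)
    lo,hi=((5,170,120),(20,255,255)) if col=="o" else ((105,190,90),(125,255,255))
    m=cv2.inRange(h,np.array(lo),np.array(hi)); k=np.zeros_like(m); cv2.circle(k,near,r,255,-1); m&=k
    M=cv2.moments(m,True); return np.array([M["m10"],M["m01"]])/M["m00"],M["m00"]
def ray(c,p):
    u=cv2.undistortPoints(np.float64([[p]]),c["K"],np.array(c["D"]))[0,0]
    return -c["R"].T@c["t"], c["R"].T@np.r_[u,1]
def plane(c,p,z):
    o,d=ray(c,p); return o+d*(z-o[2])/d[2]
def tri(a,b):
    (o,d),(q,e)=a,b; s=np.linalg.lstsq(np.c_[d,-e],q-o,rcond=None)[0]
    A,B=o+s[0]*d,q+s[1]*e; return (A+B)/2,np.linalg.norm(A-B)
E
python3 - <<'E'
from h import *
S,T=optics.read_camera("scene"),optics.read_camera("top")
P={}
for k,ns,nt in(("o",(322,239),(355,231)),("b",(266,316),(428,186))):
    a,na=blob(S,k,ns);b,nb=blob(T,k,nt)
    P[k]=tri(ray(S,a),ray(T,b))[0];print(k,a,na,b,nb,tri(ray(S,a),ray(T,b)),plane(S,a,.096),plane(T,b,.096))
d=P["o"]-P["b"];print(np.linalg.norm(d[:2]),"row angle",np.degrees(np.arctan2(d[1],d[0])))
print(Ro.from_quat(ctrl.get_state()["tcp_rot"]).as_matrix())
E
```

```text
o [321.23300971 237.49514563] 103.0 [354.55128205 230.37179487] 78.0 (array([0.54933812, 0.02982177, 0.09693621]), np.float64(0.0030375212348946515)) [0.54934888 0.03151528 0.096     ] [0.54883135 0.02839931 0.096     ]
 ** On entry to DLASCL parameter number  4 had an illegal value
 ** On entry to DLASCL parameter number  4 had an illegal value
 ** On entry to DLASCL parameter number  4 had an illegal value
 ** On entry to DLASCL parameter number  4 had an illegal value
 ** On entry to DLASCL parameter number  5 had an illegal value
 ** On entry to DLASCL parameter number  4 had an illegal valueh.py:8: RuntimeWarning: invalid value encountered in divide
  M=cv2.moments(m,True); return np.array([M["m10"],M["m01"]])/M["m00"],M["m00"]
Traceback (most recent call last):
  File "h.py", line 15, in tri
    (o,d),(q,e)=a,b; s=np.linalg.lstsq(np.c_[d,-e],q-o,rcond=None)[0]
                       ~~~~~~~~~~~~~~~^^^^^^^^^^^^^^^^^^^^^^^^^^^^
numpy.linalg.LinAlgError: SVD did not converge in Linear Least Squares
```

```bash
sed -i 's/(105,190,90),(125,255,255)/(100,150,60),(130,255,255)/' h.py
python3 - <<'E'
from h import *
S,T=optics.read_camera("scene"),optics.read_camera("top")
print(cv2.cvtColor(T["color"],cv2.COLOR_BGR2HSV)[186,428],cv2.cvtColor(S["color"],cv2.COLOR_BGR2HSV)[316,266])
P={}
for k,ns,nt in(("o",(322,239),(355,231)),("b",(266,316),(428,186))):
    a,na=blob(S,k,ns,13);b,nb=blob(T,k,nt,13)
    P[k]=tri(ray(S,a),ray(T,b))[0];print(k,a,na,b,nb,tri(ray(S,a),ray(T,b)))
d=P["o"]-P["b"];print(np.linalg.norm(d[:2]),"row angle",np.degrees(np.arctan2(d[1],d[0])))
s=ctrl.get_state();R=Ro.from_quat(s["tcp_rot"]).as_matrix();print(R)
print("tool shift to orange mm",R.T@(P["o"]-s["eef_pos"])*1000, "row dir in tool",R.T@d/np.linalg.norm(d))
E
```

```text
[110 182 133] [107 238 152]
o [321.14563107 237.45631068] 103.0 [354.55555556 230.22222222] 81.0 (array([0.54952966, 0.02970553, 0.09737531]), np.float64(0.0027453428763719143))
b [265.89595376 315.80346821] 173.0 [427.49411765 185.67058824] 85.0 (array([ 0.65012583, -0.13070663,  0.09449184]), np.float64(0.0018219066922434634))
0.18934531896595758 row angle 122.09226069471723
[[ 9.33472139e-01  3.58649877e-01 -1.75890066e-04]
 [ 3.58649899e-01 -9.33471807e-01  7.97086160e-04]
 [ 1.21686435e-04 -8.07140678e-04 -9.99999667e-01]]
tool shift to orange mm [ 523.549494   -505.31311379  133.9311986 ] row dir in tool [-0.1920689  -0.98127494 -0.01445821]
```

```bash
python3 -m creep '[{"x":27,"y":-26,"grip":0},{"x":27,"y":-26,"grip":0},{"x":27,"y":-26,"grip":0},{"x":27,"y":-26,"grip":0},{"x":27,"y":-26,"grip":0},{"x":27,"y":-26,"grip":0},{"x":27,"y":-26,"grip":0},{"x":27,"y":-26,"grip":0},{"x":27,"y":-26,"grip":0},{"x":27,"y":-26,"grip":0}]' 20
python3 -m creep '[{"x":27,"y":-26,"grip":0},{"x":27,"y":-26,"grip":0},{"x":27,"y":-26,"grip":0},{"x":27,"y":-26,"grip":0},{"x":27,"y":-26,"grip":0},{"x":27,"y":-26,"grip":0},{"x":27,"y":-26,"grip":0},{"x":27,"y":-26,"grip":0},{"x":27,"y":-26,"grip":0},{"x":10,"y":-11,"grip":0}]'
python3 -m creep '[{"z":20,"rz":-5.5,"grip":0},{"z":20,"rz":-5.5,"grip":0},{"z":15,"grip":0},{"z":10,"grip":0},{"z":5,"grip":0},{"grip":0},{"grip":0},{"grip":0},{"grip":0},{"grip":0}]'
python3 - <<'E'
from h import *
s=ctrl.get_state();R=Ro.from_quat(s["tcp_rot"]).as_matrix()
print(s["time"],s["eef_pos"],s["contact_force"],R)
o=np.array([.5495,.0297,.098]);b=np.array([.6501,-.1307,.098])
print("to orange",R.T@(o-s["eef_pos"])*1000,"row",R.T@(o-b)*1000)
for n in("wrist","scene"): cv2.imwrite(f"pics/{n}1.png",optics.read_camera(n)["color"])
E
```

```text
0.3 [ 0.24206484 -0.62986774  0.23083489] [ 0.36720943 -0.88109255 -0.3112509 ] [[ 9.33472139e-01  3.58649877e-01 -1.75890066e-04]
 [ 3.58649899e-01 -9.33471807e-01  7.97086160e-04]
 [ 1.21686435e-04 -8.07140678e-04 -9.99999667e-01]]
to orange [ 523.51989755 -505.31909112  133.30650664] row [-3.63798534e+01 -1.85809055e+02  1.45547161e-01]$[0]: bad value
$[0]: bad value
$[0]: bad value
```

```bash
python3 -m creep '[{"x":27,"y":-26,"z":0,"rx":0,"ry":0,"rz":0,"grip":0},{"x":27,"y":-26,"z":0,"rx":0,"ry":0,"rz":0,"grip":0},{"x":27,"y":-26,"z":0,"rx":0,"ry":0,"rz":0,"grip":0},{"x":27,"y":-26,"z":0,"rx":0,"ry":0,"rz":0,"grip":0},{"x":27,"y":-26,"z":0,"rx":0,"ry":0,"rz":0,"grip":0},{"x":27,"y":-26,"z":0,"rx":0,"ry":0,"rz":0,"grip":0},{"x":27,"y":-26,"z":0,"rx":0,"ry":0,"rz":0,"grip":0},{"x":27,"y":-26,"z":0,"rx":0,"ry":0,"rz":0,"grip":0},{"x":27,"y":-26,"z":0,"rx":0,"ry":0,"rz":0,"grip":0},{"x":27,"y":-26,"z":0,"rx":0,"ry":0,"rz":0,"grip":0}]' 20
```

```text
time: 1.23
eef_pos: [0.4013, -0.2888, 0.2316]
tcp_rot: [0.983, 0.182, 0.0, 0.0]
contact_force: [1.3, 0.3, -0.2]
opening: 0.002
finger_force: 0.0
```

```bash
python3 -m creep '[{"x":27,"y":-26,"z":0,"rx":0,"ry":0,"rz":0,"grip":0},{"x":27,"y":-26,"z":0,"rx":0,"ry":0,"rz":0,"grip":0},{"x":27,"y":-26,"z":0,"rx":0,"ry":0,"rz":0,"grip":0},{"x":27,"y":-26,"z":0,"rx":0,"ry":0,"rz":0,"grip":0},{"x":27,"y":-26,"z":0,"rx":0,"ry":0,"rz":0,"grip":0},{"x":27,"y":-26,"z":0,"rx":0,"ry":0,"rz":0,"grip":0},{"x":27,"y":-26,"z":0,"rx":0,"ry":0,"rz":0,"grip":0},{"x":27,"y":-26,"z":0,"rx":0,"ry":0,"rz":0,"grip":0},{"x":27,"y":-26,"z":0,"rx":0,"ry":0,"rz":0,"grip":0},{"x":10,"y":-11,"z":0,"rx":0,"ry":0,"rz":0,"grip":0}]'
python3 -m creep '[{"x":0,"y":0,"z":20,"rx":0,"ry":0,"rz":-5.5,"grip":0},{"x":0,"y":0,"z":20,"rx":0,"ry":0,"rz":-5.5,"grip":0},{"x":0,"y":0,"z":20,"rx":0,"ry":0,"rz":0,"grip":0},{"x":0,"y":0,"z":20,"rx":0,"ry":0,"rz":0,"grip":0},{"x":0,"y":0,"z":10,"rx":0,"ry":0,"rz":0,"grip":0},{"x":0,"y":0,"z":5,"rx":0,"ry":0,"rz":0,"grip":0},{"x":0,"y":0,"z":0,"rx":0,"ry":0,"rz":0,"grip":0},{"x":0,"y":0,"z":0,"rx":0,"ry":0,"rz":0,"grip":0},{"x":0,"y":0,"z":0,"rx":0,"ry":0,"rz":0,"grip":0},{"x":0,"y":0,"z":0,"rx":0,"ry":0,"rz":0,"grip":0}]'
python3 - <<'E'
from h import *
s=ctrl.get_state();R=Ro.from_quat(s["tcp_rot"]).as_matrix()
print(s["time"],s["eef_pos"],s["contact_force"],R)
o=np.array([.5495,.0297,.098]);b=np.array([.6501,-.1307,.098])
print("to orange",R.T@(o-s["eef_pos"])*1000,"row",R.T@(o-b)*1000)
W=optics.read_camera("wrist");cv2.imwrite("pics/wrist1.png",W["color"])
cv2.imwrite("pics/scene1.png",optics.read_camera("scene")["color"][130:370,180:420].repeat(2,0).repeat(2,1))
for X in(o,b,s["eef_pos"]): print(cv2.projectPoints(X,cv2.Rodrigues(W["R"])[0],W["t"],W["K"],np.array(W["D"]))[0].ravel())
E
```

```text
time: 2.07
eef_pos: [0.5504, 0.0326, 0.2316]
tcp_rot: [0.983, 0.184, 0.001, -0.001]
contact_force: [-0.2, 0.5, 1.0]
opening: -0.002
finger_force: 0.0
time: 2.9
eef_pos: [0.5502, 0.0287, 0.1379]
tcp_rot: [0.961, 0.276, 0.001, 0.001]
contact_force: [-0.7, -0.3, -0.3]
opening: -0.001
finger_force: 0.0
2.9 [0.55018652 0.02872169 0.13790213] [-0.66126174 -0.27790994 -0.29131803] [[ 8.47972136e-01  5.30033373e-01  2.80726986e-03]
 [ 5.30036207e-01 -8.47974949e-01 -3.25131344e-04]
 [ 2.20816405e-03  1.76365699e-03 -9.99996007e-01]]
to orange [-0.15172622 -1.2638336  39.89972907] row [  -0.28818922 -189.33653904   -0.33456242]
[320.725163   270.58315732]
[699.29637226 267.70595947]
[323.52050292 306.82573335]
```

View pics/wrist1.png

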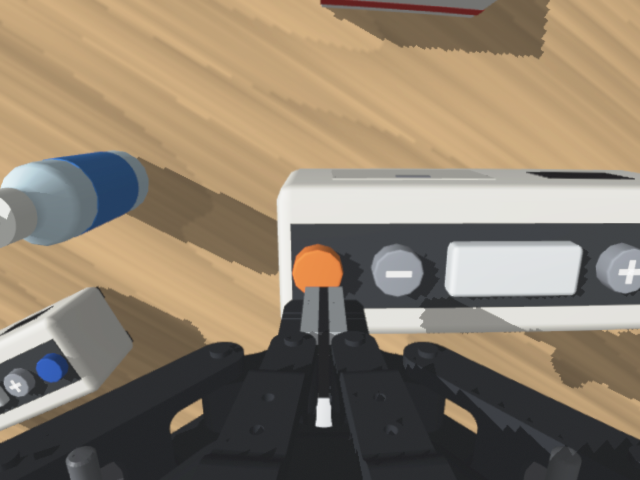

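View pics/scene1.png

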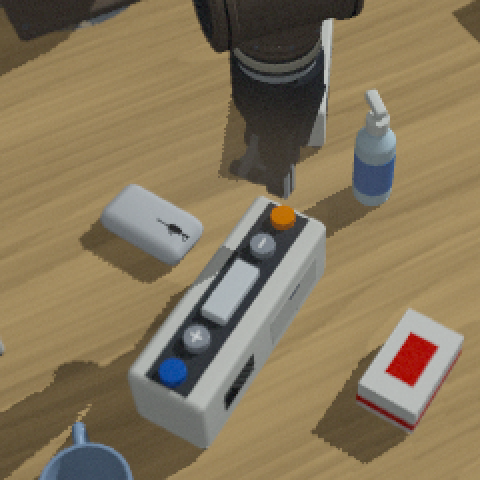

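The closed tip is directly in line with the orange key: wrist view, key at (318,268) against a predicted (321,271), so within about 1 mm. Next I descend to just above it.

```bash
python3 -m creep '[{"x":1,"y":-2,"z":10,"rx":0,"ry":0,"rz":0,"grip":0},{"x":0,"y":0,"z":10,"rx":0,"ry":0,"rz":0,"grip":0},{"x":0,"y":0,"z":6,"rx":0,"ry":0,"rz":0,"grip":0},{"x":0,"y":0,"z":4,"rx":0,"ry":0,"rz":0,"grip":0},{"x":0,"y":0,"z":3,"rx":0,"ry":0,"rz":0,"grip":0},{"x":0,"y":0,"z":2,"rx":0,"ry":0,"rz":0,"grip":0},{"x":0,"y":0,"z":0,"rx":0,"ry":0,"rz":0,"grip":0},{"x":0,"y":0,"z":0,"rx":0,"ry":0,"rz":0,"grip":0},{"x":0,"y":0,"z":0,"rx":0,"ry":0,"rz":0,"grip":0},{"x":0,"y":0,"z":0,"rx":0,"ry":0,"rz":0,"grip":0}]'
python3 - <<'E'
from h import *
cv2.imwrite("pics/wrist2.png",optics.read_camera("wrist")["color"][180:400,200:520].repeat(2,0).repeat(2,1))
s=ctrl.get_state();R=Ro.from_quat(s["tcp_rot"]).as_matrix();print(R.T@(np.array([.5495,.0297,.098])-s["eef_pos"])*1000)
E
```

```text
time: 3.83
eef_pos: [0.5493, 0.0311, 0.1018]
tcp_rot: [0.961, 0.276, 0.0, 0.0]
contact_force: [0.3, 0.0, 0.3]
opening: -0.002
finger_force: 0.0
[-0.54612598  1.29814249  3.76131336]
```

View pics/wrist2.png

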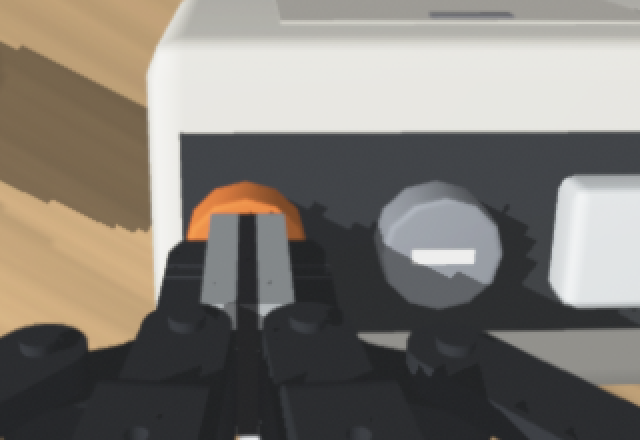

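The tips (column 247) are centred over the orange cap (column 246), about 4 mm above it. Now I press slowly.

```bash
python3 -m creep '[{"x":0,"y":0,"z":1,"rx":0,"ry":0,"rz":0,"grip":0},{"x":0,"y":0,"z":1,"rx":0,"ry":0,"rz":0,"grip":0},{"x":0,"y":0,"z":1,"rx":0,"ry":0,"rz":0,"grip":0},{"x":0,"y":0,"z":1,"rx":0,"ry":0,"rz":0,"grip":0},{"x":0,"y":0,"z":1,"rx":0,"ry":0,"rz":0,"grip":0},{"x":0,"y":0,"z":1,"rx":0,"ry":0,"rz":0,"grip":0},{"x":0,"y":0,"z":1,"rx":0,"ry":0,"rz":0,"grip":0},{"x":0,"y":0,"z":1,"rx":0,"ry":0,"rz":0,"grip":0},{"x":0,"y":0,"z":0,"rx":0,"ry":0,"rz":0,"grip":0},{"x":0,"y":0,"z":0,"rx":0,"ry":0,"rz":0,"grip":0}]'
```

```text
time: 4.72
eef_pos: [0.5491, 0.0311, 0.0938]
tcp_rot: [0.961, 0.276, -0.0, 0.0]
contact_force: [-1.9, 0.6, 6.6]
opening: 0.001
finger_force: 2.6
```

```bash
python3 -m creep '[{"x":0,"y":0,"z":0.5,"rx":0,"ry":0,"rz":0,"grip":0},{"x":0,"y":0,"z":0.5,"rx":0,"ry":0,"rz":0,"grip":0},{"x":0,"y":0,"z":0.3,"rx":0,"ry":0,"rz":0,"grip":0},{"x":0,"y":0,"z":0,"rx":0,"ry":0,"rz":0,"grip":0},{"x":0,"y":0,"z":0,"rx":0,"ry":0,"rz":0,"grip":0},{"x":0,"y":0,"z":0,"rx":0,"ry":0,"rz":0,"grip":0},{"x":0,"y":0,"z":0,"rx":0,"ry":0,"rz":0,"grip":0},{"x":0,"y":0,"z":0,"rx":0,"ry":0,"rz":0,"grip":0},{"x":0,"y":0,"z":0,"rx":0,"ry":0,"rz":0,"grip":0},{"x":0,"y":0,"z":0,"rx":0,"ry":0,"rz":0,"grip":0}]'
python3 - <<'E'
from h import *
for i in range(4):
    optics.read_camera("top"); print(ctrl.get_state()["contact_force"].round(1))
E
```

```text
time: 5.55
eef_pos: [0.5491, 0.0311, 0.0927]
tcp_rot: [0.961, 0.276, -0.0, -0.0]
contact_force: [-3.0, 0.9, 5.9]
opening: -0.0
finger_force: 3.1
[-2.4  0.4  5.9]
[-3.  -0.7  6.9]
[-3.7  0.7  6.3]
[-2.6 -0.2  5.9]
```

```bash
python3 -m creep '[{"x":0,"y":0,"z":0.4,"rx":0,"ry":0,"rz":0,"grip":0},{"x":0,"y":0,"z":0.4,"rx":0,"ry":0,"rz":0,"grip":0},{"x":0,"y":0,"z":0.4,"rx":0,"ry":0,"rz":0,"grip":0},{"x":0,"y":0,"z":0,"rx":0,"ry":0,"rz":0,"grip":0},{"x":0,"y":0,"z":0,"rx":0,"ry":0,"rz":0,"grip":0},{"x":0,"y":0,"z":0,"rx":0,"ry":0,"rz":0,"grip":0},{"x":0,"y":0,"z":0,"rx":0,"ry":0,"rz":0,"grip":0},{"x":0,"y":0,"z":0,"rx":0,"ry":0,"rz":0,"grip":0},{"x":0,"y":0,"z":0,"rx":0,"ry":0,"rz":0,"grip":0},{"x":0,"y":0,"z":0,"rx":0,"ry":0,"rz":0,"grip":0}]'
python3 - <<'E'
from h import *
f=[]
for i in range(4):
    c=optics.read_camera("wrist"); f.append(ctrl.get_state()["contact_force"])
print(np.mean(f,0))
cv2.imwrite("pics/wrist3.png",c["color"][180:400,200:520].repeat(2,0).repeat(2,1))
E
```

```text
time: 6.58
eef_pos: [0.549, 0.0311, 0.0917]
tcp_rot: [0.961, 0.276, -0.0, -0.0]
contact_force: [-3.5, 1.2, 7.0]
opening: -0.001
finger_force: 3.6
[-3.74321735  0.04762022  7.36011667]
```

View pics/wrist3.png

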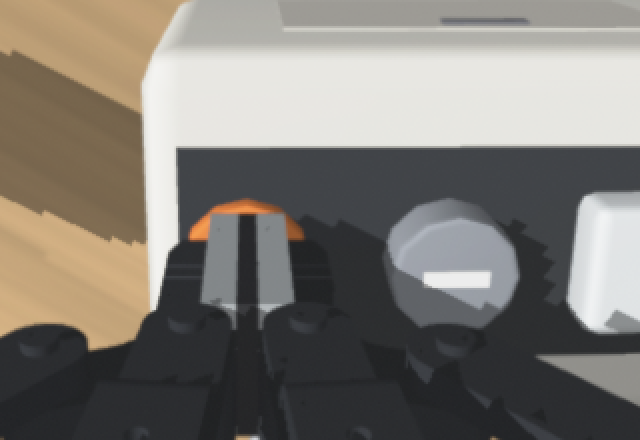

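The orange cap is visibly sunk at about 7.4 N, near 6.4 mm of travel, and the clock is still in place. I'll release it and go to the plus key, 152 mm along tool +y.

```bash
python3 -m creep '[{"x":0,"y":0,"z":-2,"rx":0,"ry":0,"rz":0,"grip":0},{"x":0,"y":0,"z":-4,"rx":0,"ry":0,"rz":0,"grip":0},{"x":0,"y":0,"z":-8,"rx":0,"ry":0,"rz":0,"grip":0},{"x":0,"y":0,"z":-10,"rx":0,"ry":0,"rz":0,"grip":0},{"x":0,"y":0,"z":-6,"rx":0,"ry":0,"rz":0,"grip":0},{"x":0,"y":0,"z":0,"rx":0,"ry":0,"rz":0,"grip":0},{"x":0,"y":10,"z":0,"rx":0,"ry":0,"rz":0,"grip":0},{"x":0,"y":20,"z":0,"rx":0,"ry":0,"rz":0,"grip":0},{"x":0,"y":25,"z":0,"rx":0,"ry":0,"rz":0,"grip":0},{"x":0,"y":25,"z":0,"rx":0,"ry":0,"rz":0,"grip":0}]'
python3 -m creep '[{"x":0,"y":25,"z":0,"rx":0,"ry":0,"rz":0,"grip":0},{"x":0,"y":25,"z":0,"rx":0,"ry":0,"rz":0,"grip":0},{"x":0,"y":15,"z":0,"rx":0,"ry":0,"rz":0,"grip":0},{"x":0,"y":7,"z":0,"rx":0,"ry":0,"rz":0,"grip":0},{"x":0,"y":0,"z":8,"rx":0,"ry":0,"rz":0,"grip":0},{"x":0,"y":0,"z":7,"rx":0,"ry":0,"rz":0,"grip":0},{"x":0,"y":0,"z":4,"rx":0,"ry":0,"rz":0,"grip":0},{"x":0,"y":0,"z":0,"rx":0,"ry":0,"rz":0,"grip":0},{"x":0,"y":0,"z":0,"rx":0,"ry":0,"rz":0,"grip":0},{"x":0,"y":0,"z":0,"rx":0,"ry":0,"rz":0,"grip":0}]'
python3 - <<'E'
from h import *
cv2.imwrite("pics/wrist4.png",optics.read_camera("wrist")["color"][140:400,60:560])
s=ctrl.get_state();R=Ro.from_quat(s["tcp_rot"]).as_matrix();o,b=np.array([.5495,.0297,.098]),np.array([.6501,-.1307,.098])
print(s["contact_force"],R.T@(o+(b-o)*.8-s["eef_pos"])*1000)
E
```

```text
time: 7.62
eef_pos: [0.5917, -0.0377, 0.1202]
tcp_rot: [0.961, 0.276, -0.0, -0.0]
contact_force: [0.7, 1.0, 0.1]
opening: 0.005
finger_force: 0.0
time: 8.45
eef_pos: [0.6294, -0.097, 0.1019]
tcp_rot: [0.961, 0.276, -0.0, -0.0]
contact_force: [0.0, 0.3, 0.1]
opening: -0.003
finger_force: 0.0
[ 0.18054504 -0.63300833  0.81970969] [-0.45985959  1.39264237  4.1870158 ]
```

View pics/wrist4.png

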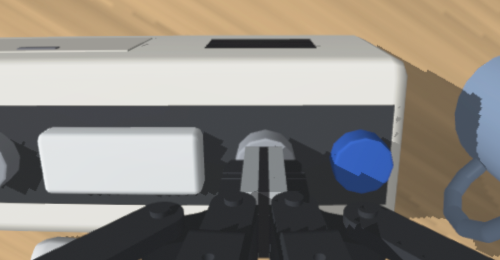

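The tips (column 263) are over the plus cap (column 265), between the bar and the blue key. Pressing by the same 10.5 mm.

```bash
python3 -m creep '[{"x":0,"y":0.5,"z":2,"rx":0,"ry":0,"rz":0,"grip":0},{"x":0,"y":0,"z":1,"rx":0,"ry":0,"rz":0,"grip":0},{"x":0,"y":0,"z":1,"rx":0,"ry":0,"rz":0,"grip":0},{"x":0,"y":0,"z":1,"rx":0,"ry":0,"rz":0,"grip":0},{"x":0,"y":0,"z":1,"rx":0,"ry":0,"rz":0,"grip":0},{"x":0,"y":0,"z":1,"rx":0,"ry":0,"rz":0,"grip":0},{"x":0,"y":0,"z":1,"rx":0,"ry":0,"rz":0,"grip":0},{"x":0,"y":0,"z":1,"rx":0,"ry":0,"rz":0,"grip":0},{"x":0,"y":0,"z":0.5,"rx":0,"ry":0,"rz":0,"grip":0},{"x":0,"y":0,"z":0,"rx":0,"ry":0,"rz":0,"grip":0}]'
python3 -m creep '[{"x":0,"y":0,"z":0.5,"rx":0,"ry":0,"rz":0,"grip":0},{"x":0,"y":0,"z":0.5,"rx":0,"ry":0,"rz":0,"grip":0},{"x":0,"y":0,"z":0,"rx":0,"ry":0,"rz":0,"grip":0},{"x":0,"y":0,"z":0,"rx":0,"ry":0,"rz":0,"grip":0},{"x":0,"y":0,"z":0,"rx":0,"ry":0,"rz":0,"grip":0},{"x":0,"y":0,"z":0,"rx":0,"ry":0,"rz":0,"grip":0},{"x":0,"y":0,"z":0,"rx":0,"ry":0,"rz":0,"grip":0},{"x":0,"y":0,"z":0,"rx":0,"ry":0,"rz":0,"grip":0},{"x":0,"y":0,"z":0,"rx":0,"ry":0,"rz":0,"grip":0},{"x":0,"y":0,"z":0,"rx":0,"ry":0,"rz":0,"grip":0}]'
python3 - <<'E'
from h import *
f=[]
for i in range(4):
    c=optics.read_camera("wrist"); f.append(ctrl.get_state()["contact_force"])
print(np.mean(f,0))
E
```

```text
time: 9.33
eef_pos: [0.63, -0.0982, 0.0931]
tcp_rot: [0.961, 0.276, 0.0, 0.0]
contact_force: [-2.6, 1.3, 6.8]
opening: 0.004
finger_force: 3.0
time: 10.17
eef_pos: [0.63, -0.0982, 0.0924]
tcp_rot: [0.961, 0.276, 0.0, 0.0]
contact_force: [-3.1, 0.2, 6.2]
opening: -0.002
finger_force: 3.3
[-2.75692743  1.32686767  6.87164499]
```

```bash
python3 -m creep '[{"x":0,"y":0,"z":0.4,"rx":0,"ry":0,"rz":0,"grip":0},{"x":0,"y":0,"z":0,"rx":0,"ry":0,"rz":0,"grip":0},{"x":0,"y":0,"z":0,"rx":0,"ry":0,"rz":0,"grip":0},{"x":0,"y":0,"z":0,"rx":0,"ry":0,"rz":0,"grip":0},{"x":0,"y":0,"z":-2,"rx":0,"ry":0,"rz":0,"grip":0},{"x":0,"y":0,"z":-5,"rx":0,"ry":0,"rz":0,"grip":0},{"x":0,"y":0,"z":-10,"rx":0,"ry":0,"rz":0,"grip":0},{"x":0,"y":0,"z":-8,"rx":0,"ry":0,"rz":0,"grip":0},{"x":0,"y":0,"z":-4,"rx":0,"ry":0,"rz":0,"grip":0},{"x":0,"y":0,"z":0,"rx":0,"ry":0,"rz":0,"grip":0}]'
python3 -m creep '[{"x":0,"y":-8,"z":0,"rx":0,"ry":0,"rz":0,"grip":0},{"x":0,"y":-17,"z":0,"rx":0,"ry":0,"rz":0,"grip":0},{"x":0,"y":-17,"z":0,"rx":0,"ry":0,"rz":0,"grip":0},{"x":0,"y":-10,"z":0,"rx":0,"ry":0,"rz":0,"grip":0},{"x":0,"y":-5,"z":6,"rx":0,"ry":0,"rz":0,"grip":0},{"x":0,"y":0,"z":8,"rx":0,"ry":0,"rz":0,"grip":0},{"x":0,"y":0,"z":5,"rx":0,"ry":0,"rz":0,"grip":0},{"x":0,"y":0,"z":0,"rx":0,"ry":0,"rz":0,"grip":0},{"x":0,"y":0,"z":0,"rx":0,"ry":0,"rz":0,"grip":0},{"x":0,"y":0,"z":0,"rx":0,"ry":0,"rz":0,"grip":0}]'
python3 - <<'E'
from h import *
cv2.imwrite("pics/wrist5.png",optics.read_camera("wrist")["color"][140:400,60:560])
E
```

```text
time: 11.2
eef_pos: [0.6307, -0.0986, 0.1216]
tcp_rot: [0.961, 0.276, 0.001, 0.001]
contact_force: [0.1, -0.2, 0.2]
opening: -0.0
finger_force: 0.0
time: 12.03
eef_pos: [0.6, -0.0504, 0.1008]
tcp_rot: [0.961, 0.275, 0.0, 0.0]
contact_force: [-1.0, -0.3, -0.2]
opening: 0.002
finger_force: 0.0
```

View pics/wrist5.png

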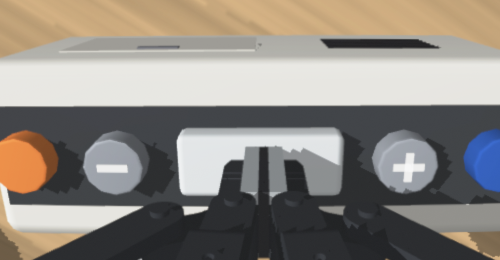

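The orange, minus, plus and blue keys are all up. The tips (column 264) are over the middle of the snooze bar (column 261). Pressing the bar.

```bash
python3 -m creep '[{"x":0,"y":0,"z":1,"rx":0,"ry":0,"rz":0,"grip":0},{"x":0,"y":0,"z":1,"rx":0,"ry":0,"rz":0,"grip":0},{"x":0,"y":0,"z":1,"rx":0,"ry":0,"rz":0,"grip":0},{"x":0,"y":0,"z":1,"rx":0,"ry":0,"rz":0,"grip":0},{"x":0,"y":0,"z":1,"rx":0,"ry":0,"rz":0,"grip":0},{"x":0,"y":0,"z":1,"rx":0,"ry":0,"rz":0,"grip":0},{"x":0,"y":0,"z":1,"rx":0,"ry":0,"rz":0,"grip":0},{"x":0,"y":0,"z":1,"rx":0,"ry":0,"rz":0,"grip":0},{"x":0,"y":0,"z":0.5,"rx":0,"ry":0,"rz":0,"grip":0},{"x":0,"y":0,"z":0.5,"rx":0,"ry":0,"rz":0,"grip":0}]'
python3 - <<'E'
from h import *
f=[]
for i in range(5):
    c=optics.read_camera("wrist"); f.append(ctrl.get_state()["contact_force"])
print(np.mean(f,0),ctrl.get_state()["eef_pos"])
E
```

```text
time: 12.92
eef_pos: [0.5999, -0.05, 0.0928]
tcp_rot: [0.961, 0.276, 0.0, 0.0]
contact_force: [-2.0, 0.1, 6.9]
opening: 0.003
finger_force: 3.1
[-2.23989149 -0.64398923  6.37889355] [ 0.59987804 -0.05002384  0.09285772]
```

```bash
python3 -m creep '[{"x":0,"y":0,"z":0.5,"rx":0,"ry":0,"rz":0,"grip":0},{"x":0,"y":0,"z":0.5,"rx":0,"ry":0,"rz":0,"grip":0},{"x":0,"y":0,"z":0,"rx":0,"ry":0,"rz":0,"grip":0},{"x":0,"y":0,"z":0,"rx":0,"ry":0,"rz":0,"grip":0},{"x":0,"y":0,"z":0,"rx":0,"ry":0,"rz":0,"grip":0},{"x":0,"y":0,"z":0,"rx":0,"ry":0,"rz":0,"grip":0},{"x":0,"y":0,"z":0,"rx":0,"ry":0,"rz":0,"grip":0},{"x":0,"y":0,"z":0,"rx":0,"ry":0,"rz":0,"grip":0},{"x":0,"y":0,"z":0,"rx":0,"ry":0,"rz":0,"grip":0},{"x":0,"y":0,"z":0,"rx":0,"ry":0,"rz":0,"grip":0}]'
python3 -m creep '[{"x":0,"y":0,"z":-2,"rx":0,"ry":0,"rz":0,"grip":0},{"x":0,"y":0,"z":-5,"rx":0,"ry":0,"rz":0,"grip":0},{"x":0,"y":0,"z":-10,"rx":0,"ry":0,"rz":0,"grip":0},{"x":0,"y":0,"z":-15,"rx":0,"ry":0,"rz":0,"grip":0},{"x":0,"y":0,"z":-20,"rx":0,"ry":0,"rz":0,"grip":0},{"x":0,"y":0,"z":-20,"rx":0,"ry":0,"rz":0,"grip":0},{"x":0,"y":0,"z":-10,"rx":0,"ry":0,"rz":0,"grip":0},{"x":0,"y":0,"z":-5,"rx":0,"ry":0,"rz":0,"grip":0},{"x":0,"y":0,"z":0,"rx":0,"ry":0,"rz":0,"grip":0},{"x":0,"y":0,"z":0,"rx":0,"ry":0,"rz":0,"grip":0}]'
python3 - <<'E'
from h import *
cv2.imwrite("pics/wrist6.png",optics.read_camera("wrist")["color"])
S=optics.read_camera("scene");T=optics.read_camera("top")
for k,ns,nt in(("o",(322,239),(355,231)),("b",(266,316),(428,186))): print(k,blob(S,k,ns,13),blob(T,k,nt,13))
E
```

```text
time: 14.0
eef_pos: [0.5999, -0.05, 0.092]
tcp_rot: [0.961, 0.276, 0.0, 0.0]
contact_force: [-3.0, 0.2, 6.6]
opening: 0.001
finger_force: 3.5
time: 14.83
eef_pos: [0.5991, -0.0497, 0.177]
tcp_rot: [0.961, 0.276, -0.001, -0.0]
contact_force: [0.2, 0.2, -1.7]
opening: -0.002
finger_force: 0.0
o (array([321.13636364, 237.77272727]), 110.0) (array([354.51898734, 230.32911392]), 79.0)
b (array([265.81871345, 315.78362573]), 171.0) (array([nan, nan]), 0.0)h.py:8: RuntimeWarning: invalid value encountered in divide
  M=cv2.moments(m,True); return np.array([M["m10"],M["m01"]])/M["m00"],M["m00"]
```

View pics/wrist6.png

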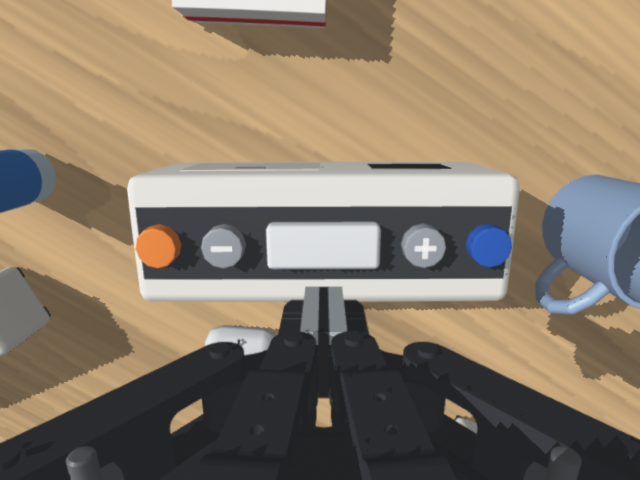

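All five keys are up, the bar is at (323,246), the clock hasn't moved and the tool is clear of everything.

```bash
python3 -c "
from plant import sign_off
print(sign_off())"
```

```text
the job is handed in; nothing more can be done
None
```

I tapped the alarm key, then plus, then the snooze bar, each about 6 mm down at roughly 7 N and back up before the next; minus and light were not pressed, the clock did not move, and the job was handed in at about 15 s with the arm touching nothing.

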